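# Key the kidney plate into the mincer head

## Robot

A 7-joint arm with a two-finger parallel gripper is mounted at the origin on the work surface. World frame = base frame: x ahead of the robot, y to its left, z up, the work surface at z = 0. Lengths are in m, angles in rad, forces in N, time in s.
With the tool pointing down it reaches from about 0.425 to 0.825 m from the base axis. Payload 3.6 kg.
Tool frame: the origin (TCP) lies midway between the tips of the shut fingers; the grasp point (between the pads) lies 19 mm behind it; z points along the fingers, y is the direction in which the jaws open and shut (so a half turn about z gives the same grasp; the last joint's range is limited). The gripper opens to 85 mm and grips with 20 to 120 N. Pads are 22 mm wide; open, the fingers measure 114 mm over their backs; the gripper's body (76 mm by 85 mm) begins 54 mm behind the grasp point. The pads swing forward as they close: fully open they stand 13 mm farther back than shut.
Start: joints at [1.22, 0.615, -0.013, 1.423, 0.008, 1.103, -0.04], TCP at [0.207, -0.616, 0.231] pointing down, gripper open.
Joint ranges: [-3.12, 3.12], [-0.3, 2.06], [-1.34, 1.32], [0.26, 2.42], [-1.36, 4.5], [0.01, 1.98], [-2.84, 2.84]. Speed limits (rad/s): [2.79, 2.79, 3.14, 3.14, 3.14, 3.14, 3.14].

## Interface

Orientations are given as a unit quaternion [x, y, z, w].
In Python, from bench import manip, cams gives the robot as it stands. The module is installed in compiled form; this text tells all that it offers.
- The arm moves only by the tool apply_moves, never from a script. Its argument "rows" is a list of rows, each an object of numbers: "x", "y", "z": the shift along the tool's x, y, z in mm; "roll": the turn about the tool's z in degrees. In form: [{"x": .., "y": .., "z": .., "roll": ..}, ...]. A call has exactly 8 rows; each row is the pose to reach, as a shift and turn from the pose commanded when the call began, along the tool's axes at that moment; what a row does not reach only later rows make up. A row lasts 1/8 s, in which the tool goes at most 62.5 mm and 10.7 degrees, less where a joint would pass 70% of its speed; a pose out of reach is approached as far as the arm can. A call with a gripper value outside its range is refused whole. "claw" is the closure in counts, from 0 (fully open) to 255 (shut), set as the call begins (left out, the last holds). The fingers move at their own pace and stop on an object; the grip force is fixed at half the most. Time passes only in rows, so rows that repeat a pose let the fingers close, or fill a call up. It gives the time, the measured TCP pose, the force and the opening at its end, in the units of the state.
- manip.get_state(): the state, without advancing time (a new reading comes with each control period).
- cams.grab_frame(name): name is "scene" or "top"; returns a dict with "frame" (384x512x3 uint8, blue, green, red), "range_z" (384x512 float32, m along the optical axis (not along the pixel's ray), 0 where there is no reading), "intrinsics" (3x3 intrinsics, pixels), "R" (3x3) and "t" (3): a world point X has camera coordinates R X + t. Camera axes: x right, y down, z forward; pixel columns grow to the right and rows downward; lengths in m; the calibration is good to about 2 mm. A picture is of the moment at which its call begins.
- manip.sign_off(): hands the job in, once; it reports no verdict.
The state is a dict: "t": time; "joints": joint angles; "dq": joint speeds; "tau": joint torques, N m; "ee_pos": TCP position; "orientation": TCP orientation; "force": force on the tool from outside, world axes, zero at the start; "ft_torque": the same for the moment, N m; "grip_width": finger opening in m.
Only numpy, scipy, OpenCV 4.12 (cv2) and the standard library are available. Lean on these libraries where they do the work, as an engineer would, in place of code of your own. Each camera call takes 0.05 s, during which the arm holds its last target.

## Task

The slotted kidney plate lies loose on the worm stud in the mouth of the upright mincer head, with the notch in its rim away from the brass locating pin. With a fingertip, turn the plate round on its stud until the notch stands over the pin, then press it down fully home, so that it lies flat on its seat with the pin in the notch, and move clear. Only turn and press the plate: do not grip it, force it or lift it off, and leave the other parts and utensils on the bench where they are.

Things in the scene. Friction and masses are not known exactly. Their poses are not given: they have to be found in the camera images.
- head: Mincer head, cast dark-grey metal, too heavy to shift, standing mouth up on a black rubber ring 136 mm across. Origin: centre of its underside, on the bench; z up along its axis. Mouth collar 124 mm across outside, flat top rim 205 mm above the origin. The head's +x axis points to the locating pin and the feed neck, a flanged tube 84 mm across reaching sideways to 122 mm from the axis, 56 to 140 mm above the bench.
- seat (a point): Centre of the plate's seat, on the head's axis, 197 mm above the bench: a flat ring, 43 to 50 mm from the axis, at the bottom of a recess in the mouth 101 mm across and 8 mm deep. Inside the ring, around the 21 mm wide worm shoulder in the middle, the barrel is open at least 30 mm deep beneath the plate.
- pin (a point): Brass locating pin, upright dowel 10 mm thick with a rounded top 1 mm above the rim, let into the mouth wall on the feed neck's side; its axis is 50 mm from the head's axis, so half of it shows in the rim and half stands inside the recess. This point: 47 mm from the head's axis, at rim height. The pin is in the notch when the notch point is right below or at this point.
- plate: Kidney plate, loose bright steel disc, 99 mm across, 12 mm thick, 0.3 kg. Origin: centre of its underside; z up. Hub 21 mm across with a 14 mm hole on the worm's 12 mm stud. Three spokes 8 mm wide, one along the plate's +x axis and one 120 degrees to either side. At the start it lies level on the worm's shoulder, underside 207.5 mm above the bench, just clear of the pin.
- slot (a point): Middle of the slot between the plate's +x spoke and the spoke 120 degrees counterclockwise from it, at the plate's top face, 27 mm from the centre. The three kidney slots are alike and go right through, from 10 to 43 mm from the centre. A light push (about 1 N) sideways on a spoke turns the plate either way on its stud; it stays where it is left.
- notch (a point): Middle of the one notch in the plate's rim, at the plate's underside, 47 mm from the plate's centre on its +x axis, at the outer end of a spoke. The notch is 14 mm wide and 6 mm deep, open outwards.
- plate_top (a point): Centre of the plate's top face (the stud's end lies 2 mm below it; the hub around it is flush). Pressed here the plate goes down level.
- worm (a joint): How far the worm under the plate has slid down into the barrel, in m: 0 at the start; its tight seal holds it, with the plate on it, until it is pushed with about 8 N; it slides 10.5 mm until the plate meets its seat, and stays where it is left.
- ring_nut: Bystander near the head: dark-grey metal ring nut with four lugs, 148 mm across (170 over the lugs), 36 mm high. Origin: centre of its underside.
- cross_knife: Bystander near the head: four-armed steel mincer knife, 92 mm across, 12 mm high. Origin: centre of its underside.
- fine_plate: Bystander near the head: steel disc 99 mm across, 10 mm thick, with many small dark holes. Origin: centre of its underside.
- pusher: Bystander: white plastic food pusher lying on the bench, 250 mm long, 52 mm thick. Origin: on the bench, near its middle; x along it.
- bowl: Bystander: steel bowl 230 mm across, 75 mm high. Origin: centre of its underside.
- jar: Bystander: amber jar with red cap, 84 mm across, 110 mm high. Origin: centre of its underside.

How it is judged:
At the end, for the whole second after the job is handed in: The plate lies flat on its seat (underside within 1.5 mm of it, tilt under 0.03 rad, centred within 3 mm), the pin in its notch (notch point within 5 mm of the pin point), at rest (z of plate in the frame of head below 0.1985 m and horizontal distance between notch and pin below 0.005 m and horizontal distance between plate and head below 0.003 m and angle between plate's own z axis and vertical below 0.03 rad and linear speed of plate below 0.01 m/s); the robot touches nothing.
It fails at once if the plate is lifted (more than 10 mm above where it started) (z of plate in the frame of head above 0.2175 m).
It fails at once if the plate is carried or knocked off its stud (more than 10 mm off the head's axis) (horizontal distance between plate and head above 0.01 m).
It fails at once if the plate is gripped hard or forced (fingers on it with more than 50 N) (contact force between the fingers and plate above 50 N).
It fails at once if another part or utensil on the bench is moved by more than 20 mm (distance of any of ring_nut, cross_knife, fine_plate, pusher, bowl, jar from where it was at the start of the episode above 0.02 m).
It also fails if it takes over 70 s, if anything falls off the work surface, if the arm or the gripper's body presses on something with over 40 N, if the wrist force passes 120 N, or if a joint passes its speed limit or range.

## Working session

There is one attempt and no reset: what is moved stays moved. The work goes in short steps, Python scripts to look and compute and a tool call to move; the robot and the scene stay as the last step left them, time stands still between calls to the robot, and variables do not carry over. Pictures are saved under pics/ and viewed, and the job is handed in when it is done.

Besides the shell and the picture viewer there is one more tool, called as name(argument=value, ...) on one line, values as JSON. apply_moves: Moves the arm, as the interface text tells. Its arguments: {"type":"object","properties":{"rows":{"type":"array"},"claw":{"type":"number"}},"required":["rows"]}

```bash
mkdir -p pics; cat > h.py <<'E'
import numpy as np, cv2, pickle
from bench import manip, cams
def grab(n,tag):
    d=cams.grab_frame(n); pickle.dump(d,open(f'{tag}.pkl','wb')); cv2.imwrite(f'pics/{tag}.png',d['frame']); return d
def world(d,u,v,z=None):
    K=np.array(d['intrinsics']);R=np.array(d['R']);t=np.array(d['t'])
    ray=np.linalg.inv(K)@np.array([u,v,1.]); C=-R.T@t; r=R.T@ray
    if z is None: return C+r*d['range_z'][int(round(v)),int(round(u))]
    return C+r*(z-C[2])/r[2]
def proj(d,X):
    p=np.array(d['intrinsics'])@(np.array(d['R'])@np.array(X)+np.array(d['t'])); return p[:2]/p[2]
E
python3 - <<'E'
from h import *
for n in('scene','top'):
    d=grab(n,n+'0'); print(n,d['intrinsics'],d['R'],d['t'])
s=manip.get_state(); print(s)
E
```

```text
scene [[350.27348888   0.         255.97650013]
 [  0.         350.27348888 186.9447225 ]
 [  0.           0.           1.        ]] [[-0.61382837  0.78940184  0.00771134]
 [ 0.44134336  0.351249   -0.82573614]
 [-0.65454623 -0.50345693 -0.56400386]] [ 0.36356701 -0.13271903  1.48798024]
top [[359.47137945   0.         256.98394017]
 [  0.         359.47137945 192.97255335]
 [  0.           0.           1.        ]] [[-0.01121884 -0.99978246 -0.01758322]
 [-0.99054027  0.01351673 -0.13655501]
 [ 0.13676297  0.01588489 -0.99047643]] [0.01760667 0.59321655 1.0551654 ]
{'t': 0.1, 'joints': array([ 1.22046067,  0.6158506 , -0.0126054 ,  1.42474796,  0.00807844,
        1.10342546, -0.0404144 ]), 'dq': array([-0.00126675, -0.00089852, -0.00115344, -0.00584425,  0.00042673,
       -0.00068956,  0.00133692]), 'tau': array([ 1.48127732e-03, -4.70389009e+01,  2.60296790e-01, -1.71573097e+01,
        1.00814196e-02,  5.87222734e-03, -2.59808047e-06]), 'ee_pos': array([ 0.20662149, -0.61554803,  0.23023271]), 'orientation': array([ 9.86916617e-01,  1.61227083e-01, -2.00972227e-04, -1.17378281e-03]), 'force': array([0.04319068, 0.93055098, 0.12682527]), 'ft_torque': array([-0.0151756 ,  0.00846756, -0.02011327]), 'grip_width': 0.08582691070052888}
```

View pics/scene0.png

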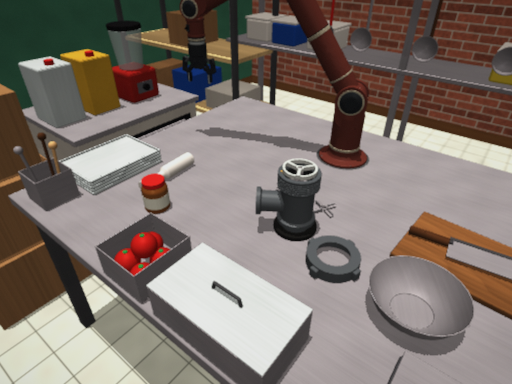

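View pics/top0.png

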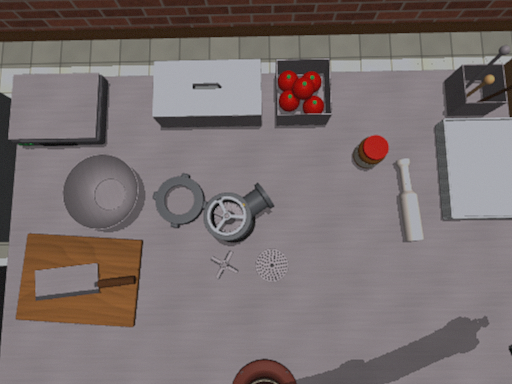

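The head is at about (228,215) in the top view and (297,195) in the scene view. The neck points up-right in top, at about (262,198). The knife and fine plate lie on the robot's side of the head. I'll enlarge both views.

```bash
python3 - <<'E'
from h import *
a=cv2.imread('pics/top0.png')[180:255,190:290]; cv2.imwrite('pics/top0c.png',cv2.resize(a,None,fx=8,fy=8,interpolation=cv2.INTER_CUBIC))
a=cv2.imread('pics/scene0.png')[150:215,250:335]; cv2.imwrite('pics/scene0c.png',cv2.resize(a,None,fx=9,fy=9,interpolation=cv2.INTER_CUBIC))
E
```

```text
(no output)
```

View pics/top0c.png

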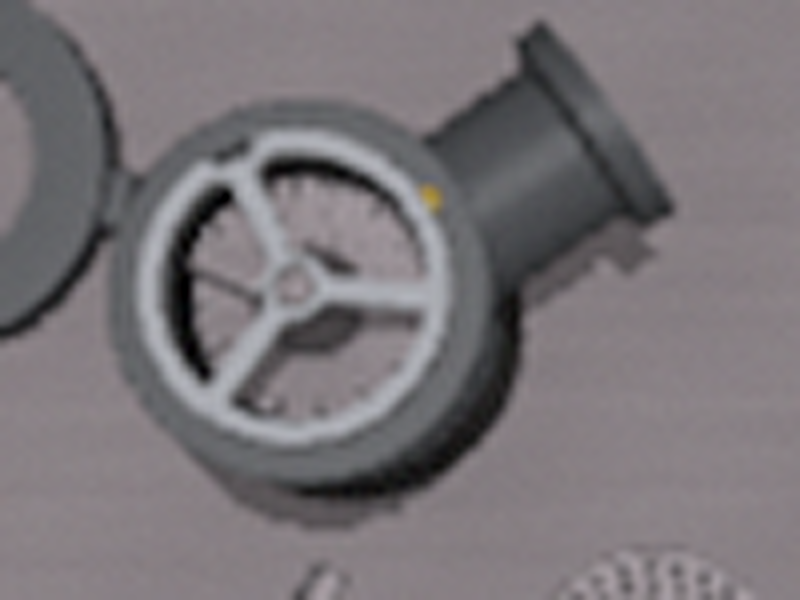

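View pics/scene0c.png

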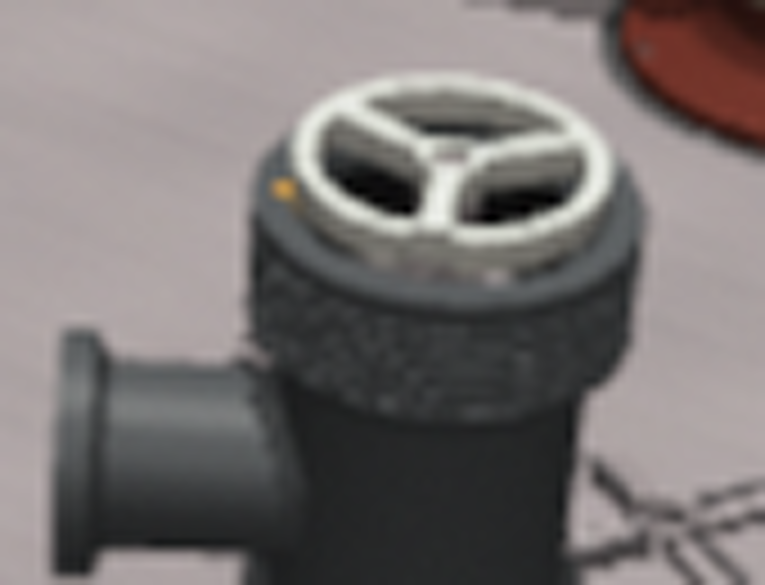

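In the top crop, the hub is at (296,285), the notch at (236,155) and the brass pin at (431,196). The three spokes run to the notch, to (425,292) and to (222,395). Next I compute positions from these.

```bash
python3 - <<'E'
from h import *
d=pickle.load(open('top0.pkl','rb'))
f=lambda U,V:((U+.5)/8-.5+190,(V+.5)/8-.5+180)
W=lambda U,V,z:world(d,*f(U,V),z)
c=W(296,285,.2195); print('hub',c)
for p in [(137,286),(447,286),(292,130),(292,442)]: print(W(*p,.2195))
n=W(236,155,.2195);q=W(431,196,.206)
s1=W(425,292,.2195);s2=W(222,395,.2195)
for k,v in dict(notch=n,pin=q,s1=s1,s2=s2,flange=W(595,125,.098)).items():
    e=v-c; print(k,v,np.hypot(*e[:2]),np.degrees(np.arctan2(e[1],e[0])))
# edge fit with depth: plate-top & bright pix
R=np.array(d['R']);t=np.array(d['t'])
pts=[]
for v in range(185,245):
  for u in range(195,255):
    X=world(d,u,v)
    if X[2]>.212 and X[2]<.23: pts.append(X)
pts=np.array(pts);print(len(pts),pts.min(0),pts.max(0),np.median(pts,0))
(cx,cy),r=cv2.minEnclosingCircle((pts[:,:2]*1000).astype(np.float32));print(cx,cy,r)
d2=pickle.load(open('scene0.pkl','rb'))
g=lambda U,V:((U+.5)/9-.5+250,(V+.5)/9-.5+150)
print('scene hub',world(d2,*g(450,152),.2195),'pin',world(d2,*g(284,188),.206))
from scipy.spatial.transform import Rotation as Ro
s=manip.get_state();print(Ro.from_quat(s['orientation']).as_matrix())
E
```

```text
hub [0.5130524  0.08495989 0.2195    ]
[0.51336799 0.13535858 0.2195    ]
[0.51213678 0.03718763 0.2195    ]
[0.56249247 0.08625364 0.2195    ]
[0.46374448 0.0861997  0.2195    ]
notch [0.55470949 0.10410081 0.2195    ] 0.04584417034859089 24.678201994826637
pin [0.54222748 0.04280501 0.206     ] 0.051266165660865254 -55.313183964992675
s1 [0.51032734 0.04415329 0.2195    ] 0.040897494631273956 -93.82053387960222
s2 [0.47869533 0.10827031 0.2195    ] 0.04151847854454866 145.84408531747755
flange [ 0.57877476 -0.01067319  0.098     ] 0.11603928197359194 -55.50180534409695
505 [0.46560087 0.03809755 0.21201385] [0.56235342 0.13501206 0.22563042] [0.51294759 0.08944044 0.21961573]
513.7335205078125 87.06404113769531 49.58552551269531
scene hub [0.5098061  0.08905875 0.2195    ] pin [0.54141368 0.04867949 0.206     ]
[[ 9.48011574e-01  3.18234904e-01 -7.75176820e-04]
 [ 3.18235847e-01 -9.48008900e-01  2.25204720e-03]
 [-1.81945013e-05 -2.38165586e-03 -9.99997164e-01]]
```

```bash
cat >> h.py <<'E'
from scipy.spatial.transform import Rotation as Ro
C=np.array([.5125,.0868])
def rows(T,base=None):
    """T: list of (x,y,z,ang deg of tool x). base: (x,y,z,ang) commanded pose"""
    s=manip.get_state(); M=Ro.from_quat(s['orientation']).as_matrix(); p=s['ee_pos']
    a0=np.degrees(np.arctan2(M[1,0],M[0,0]))
    if base is not None: p=np.array(base[:3])
    for x,y,z,a in T:
        e=M.T@(np.array([x,y,z])-p); r=-((a-a0+180)%360-180)
        print(np.round(e*1000,1).tolist(),round(r,1))
    print('now',p,a0,s['force'],s['grip_width'])
def pol(r,ang,z,a): return (C[0]+r*np.cos(np.radians(ang)),C[1]+r*np.sin(np.radians(ang)),z,a)
E
python3 - <<'E'
from h import *
rows([(.30,-.50,.32,20),(.48,-.27,.34,40),pol(.026,85,.30,85)])
E
```

```text
[125.3, -80.0, -89.6] -1.4
[369.1, -240.8, -109.2] -21.4
[523.9, -592.5, -68.4] -66.4
now [ 0.20662149 -0.61554803  0.23023271] 18.556269906126538 [0.04319068 0.93055098 0.12682527] 0.08582691070052888
```

apply_moves(rows=[{"x":30,"y":-20,"z":-40,"roll":0},{"x":75,"y":-50,"z":-75,"roll":0},{"x":125,"y":-80,"z":-90,"roll":-2},{"x":170,"y":-110,"z":-95,"roll":-5},{"x":220,"y":-145,"z":-100,"roll":-9},{"x":270,"y":-180,"z":-105,"roll":-13},{"x":320,"y":-210,"z":-110,"roll":-17},{"x":370,"y":-240,"z":-110,"roll":-21}], claw=255)

```text
t: 1.1
ee_pos: [0.4821, -0.2694, 0.3415]
orientation: [0.941, 0.339, 0.0, 0.0]
force: [0.5, -0.2, -0.7]
grip_width: 0.0
```

```bash
python3 - <<'E'
from h import *
rows([pol(.026,85,.29,85)])
E
```

```text
[269.1, -273.3, 51.4] -45.3
now [ 0.48212783 -0.26941836  0.34153121] 39.67614645673043 [ 0.4775999  -0.24264466 -0.68900071] 1.5309387556584025e-05
```

apply_moves(rows=[{"x":40,"y":-40,"z":0,"roll":-6},{"x":80,"y":-80,"z":5,"roll":-12},{"x":120,"y":-120,"z":10,"roll":-18},{"x":160,"y":-160,"z":18,"roll":-25},{"x":200,"y":-200,"z":25,"roll":-32},{"x":235,"y":-240,"z":35,"roll":-38},{"x":269,"y":-273,"z":45,"roll":-45},{"x":269,"y":-273,"z":51,"roll":-45}])

```text
t: 2.1
ee_pos: [0.5136, 0.1159, 0.2896]
orientation: [0.737, 0.676, 0.0, -0.002]
force: [-0.3, 0.5, -0.2]
grip_width: -0.0002
```

```bash
python3 - <<'E'
from h import *
rows([pol(.026,85,.232,85),pol(.026,85,.211,85)])
for n in('scene','top'): grab(n,n+'1')
a=cv2.imread('pics/scene1.png')[110:210,240:360]; cv2.imwrite('pics/scene1c.png',cv2.resize(a,None,fx=6,fy=6,interpolation=cv2.INTER_CUBIC))
E
```

```text
[-3.3, 1.6, 57.6] 0.1
[-3.3, 1.6, 78.6] 0.1
now [0.51357867 0.11591877 0.28960235] 85.07500456020327 [-0.31656775  0.54857042 -0.17559334] -0.00017489317296002672
```

View pics/scene1c.png

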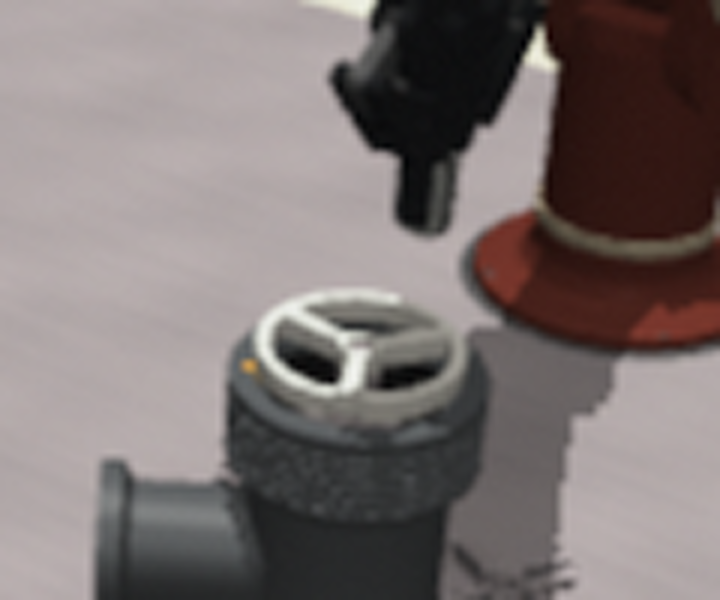

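Closed, the fingertips are only about 25 mm across the diagonal, so they fit the slot easily. I'll recheck the settled pose.

```bash
python3 - <<'E'
from h import *
rows([pol(.026,85,.232,85),pol(.026,85,.211,85)])
E
```

```text
[2.5, 0.6, 57.1] -0.4
[2.5, 0.6, 78.1] -0.4
now [0.51410201 0.1103306  0.28914859] 84.56333741418938 [0.02564609 0.04967666 0.28572127] 0.0001280158244773596
```

apply_moves(rows=[{"x":0,"y":0,"z":15,"roll":0},{"x":0,"y":0,"z":30,"roll":0},{"x":0,"y":0,"z":40,"roll":0},{"x":0,"y":0,"z":50,"roll":0},{"x":0,"y":0,"z":57,"roll":0},{"x":0,"y":0,"z":57,"roll":0},{"x":0,"y":0,"z":57,"roll":0},{"x":0,"y":0,"z":57,"roll":0}])

```text
t: 3.2
ee_pos: [0.5151, 0.1111, 0.2338]
orientation: [0.74, 0.673, 0.001, 0.0]
force: [-0.2, 0.7, 0.2]
grip_width: -0.0002
```

```bash
python3 - <<'E'
from h import *
for n in('scene','top'): grab(n,n+'2')
a=cv2.imread('pics/scene2.png')[130:210,250:346]; cv2.imwrite('pics/scene2c.png',cv2.resize(a,None,fx=7,fy=7,interpolation=cv2.INTER_CUBIC))
rows([pol(.026,85,.232,85),pol(.026,85,.211,85)])
E
```

```text
[1.7, -0.4, 1.7] -0.4
[1.7, -0.4, 22.7] -0.4
now [0.51495613 0.11095483 0.23368009] 84.55537690588015 [-0.22823482 -0.41149848  0.40927945] 8.861301979141544e-05
```

View pics/scene2c.png

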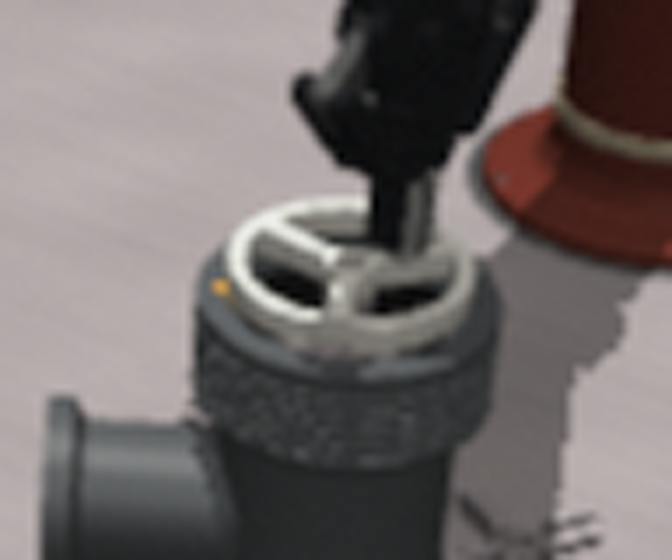

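```bash
python3 - <<'E'
from h import *
d=pickle.load(open('scene2.pkl','rb'))
for p in [(.515,.111,.2337),(.515,.111,.2195),(.515,.111,.211)]: print((proj(d,p)-[250,130]+.5)*7-.5)
E
```

```text
[393.25450699 250.37114748]
[390.10489381 281.22049471]
[388.24429321 299.4444196 ]
```

apply_moves(rows=[{"x":1,"y":0,"z":4,"roll":0},{"x":1,"y":0,"z":8,"roll":0},{"x":1,"y":0,"z":12,"roll":0},{"x":1,"y":0,"z":15,"roll":0},{"x":1,"y":0,"z":18,"roll":0},{"x":1,"y":0,"z":21,"roll":0},{"x":1,"y":0,"z":23,"roll":0},{"x":1,"y":0,"z":23,"roll":0}])

```text
t: 4.3
ee_pos: [0.5148, 0.1118, 0.2102]
orientation: [0.74, 0.673, -0.0, -0.0]
force: [0.1, -0.5, -0.6]
grip_width: 0.0
```

```bash
python3 - <<'E'
from h import *
for n in('scene','top'): grab(n,n+'3')
a=cv2.imread('pics/scene3.png')[130:210,250:346]; cv2.imwrite('pics/scene3c.png',cv2.resize(a,None,fx=7,fy=7,interpolation=cv2.INTER_CUBIC))
rows([pol(.026,85-i*5.0,.211,85-i*5) for i in range(9)])
E
```

```text
[0.8, -0.2, -0.6] -0.4
[0.7, 2.0, -0.6] 4.6
[0.4, 4.3, -0.6] 9.6
[-0.1, 6.5, -0.6] 14.6
[-0.7, 8.7, -0.6] 19.6
[-1.6, 10.8, -0.6] 24.6
[-2.6, 12.8, -0.6] 29.6
[-3.8, 14.7, -0.6] 34.6
[-5.2, 16.5, -0.6] 39.6
now [0.51493458 0.11189876 0.21042953] 84.55746612131435 [-0.94170503 -0.39085177  0.62064202] 5.07924878209581e-06
```

View pics/scene3c.png

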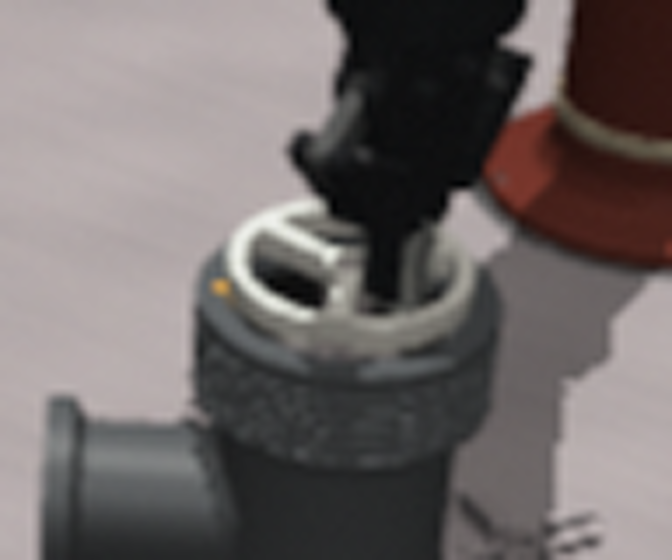

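The finger is in the slot with no contact force. I'll orbit it clockwise.

apply_moves(rows=[{"x":0.5,"y":2,"z":0,"roll":4.6},{"x":0.2,"y":4.3,"z":0,"roll":9.6},{"x":-0.3,"y":6.5,"z":0,"roll":14.6},{"x":-0.9,"y":8.7,"z":0,"roll":19.6},{"x":-1.8,"y":10.8,"z":0,"roll":24.6},{"x":-2.8,"y":12.8,"z":0,"roll":29.6},{"x":-4.0,"y":14.7,"z":0,"roll":34.6},{"x":-5.4,"y":16.5,"z":0,"roll":39.6}])

```text
t: 5.4
ee_pos: [0.5305, 0.1055, 0.2105]
orientation: [0.924, 0.381, -0.0, -0.0]
force: [0.1, 1.1, -0.5]
grip_width: 0.0001
```

```bash
python3 - <<'E'
from h import *
for n in('scene','top'): grab(n,n+'4')
a=cv2.imread('pics/scene4.png')[130:210,250:346]; cv2.imwrite('pics/scene4c.png',cv2.resize(a,None,fx=7,fy=7,interpolation=cv2.INTER_CUBIC))
rows([pol(.026,45-i*5.0,.211,45-i*5) for i in range(9)])
E
```

```text
[0.0, 0.0, -0.5] -0.0
[-0.0, 2.3, -0.5] 5.0
[-0.3, 4.6, -0.5] 10.0
[-0.8, 6.8, -0.5] 15.0
[-1.5, 8.9, -0.5] 20.0
[-2.4, 11.0, -0.5] 25.0
[-3.4, 13.0, -0.5] 30.0
[-4.6, 15.0, -0.5] 35.0
[-6.0, 16.8, -0.5] 40.0
now [0.53082282 0.10517925 0.21047779] 44.96869177971492 [-0.59213785  1.29346841 -0.12675755] 0.0002428206271066441
```

View pics/scene4c.png

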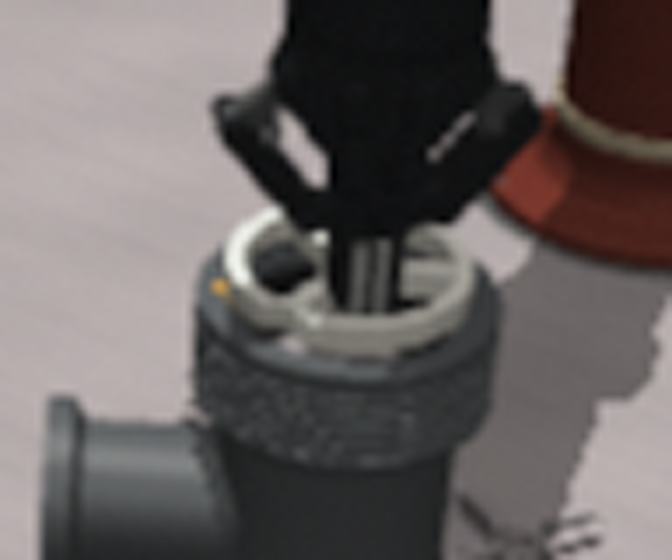

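The plate is turning: the notch has moved from about (350,340) to about (297,325) in the crop. I'll estimate its angle.

```bash
cat >> h.py <<'E'
Cs=np.array([.5098,.0891]) # centre as seen by scene cam
E
python3 - <<'E'
from h import *
d=pickle.load(open('scene4.pkl','rb'))
for a in range(-60,40,10):
    r=np.radians(a); print(a,(proj(d,(Cs[0]+.047*np.cos(r),Cs[1]+.047*np.sin(r),.2195))-[250,130]+.5)*7-.5)
E
```

```text
-60 [233.19250866 249.16348004]
-50 [233.46475759 259.60967874]
-40 [237.31142156 270.15472755]
-30 [244.68598117 280.47205899]
-20 [255.42423555 290.22937157]
-10 [269.24140046 299.10068606]
0 [285.73489538 306.77969728]
10 [304.39367945 312.99364   ]
20 [324.6144378  317.51667041]
30 [345.72421094 320.18165167]
```

apply_moves(rows=[{"x":0,"y":2.3,"z":0,"roll":5},{"x":-0.3,"y":4.6,"z":0,"roll":10},{"x":-0.8,"y":6.8,"z":0,"roll":15},{"x":-1.5,"y":8.9,"z":0,"roll":20},{"x":-2.4,"y":11,"z":0,"roll":25},{"x":-3.4,"y":13,"z":0,"roll":30},{"x":-4.6,"y":15,"z":0,"roll":35},{"x":-6,"y":16.8,"z":0,"roll":40}])

```text
t: 6.5
ee_pos: [0.5385, 0.0894, 0.2105]
orientation: [0.999, 0.043, 0.0, -0.0]
force: [-1.7, 1.4, -0.3]
grip_width: -0.0001
```

```bash
python3 - <<'E'
from h import *
for n in('scene','top'): grab(n,n+'5')
a=cv2.imread('pics/scene5.png')[130:210,250:346]; cv2.imwrite('pics/scene5c.png',cv2.resize(a,None,fx=7,fy=7,interpolation=cv2.INTER_CUBIC))
a=cv2.imread('pics/top5.png')[180:255,190:290]; cv2.imwrite('pics/top5c.png',cv2.resize(a,None,fx=7,fy=7,interpolation=cv2.INTER_CUBIC))
rows([pol(.026,5-i*5.0,.211,5-i*5) for i in range(6)])
E
```

```text
[-0.1, -0.2, -0.5] 0.0
[-0.2, 2.1, -0.5] 5.0
[-0.5, 4.4, -0.5] 10.0
[-1.0, 6.6, -0.5] 15.0
[-1.7, 8.7, -0.5] 20.0
[-2.5, 10.8, -0.5] 25.0
now [0.53850273 0.088924   0.21046831] 5.037508870629995 [0.20037421 0.62710019 0.67616693] -0.0001990620104890844
```

View pics/scene5c.png

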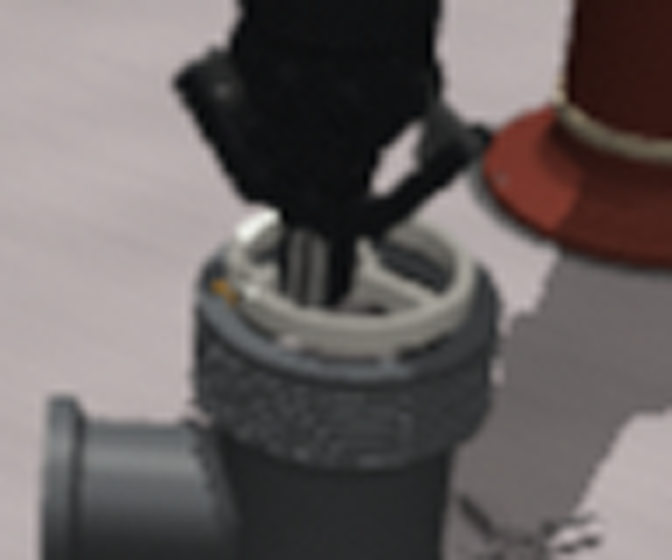

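View pics/top5c.png

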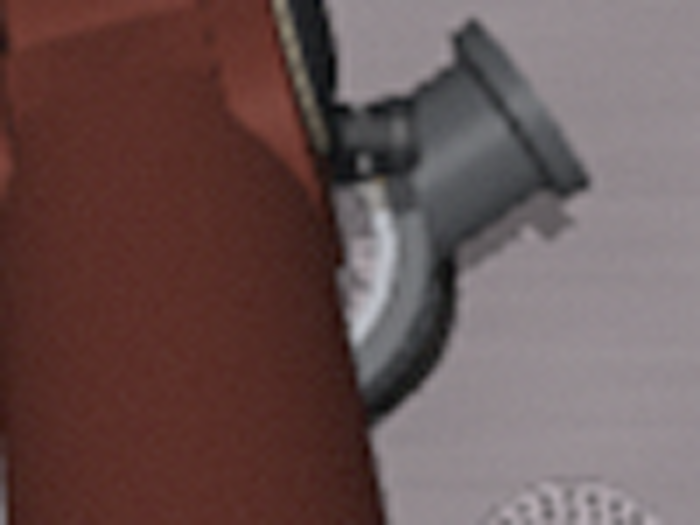

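The notch is now near (243,290), at about -30°. I'll turn another 20°, then back off, lift and look from the top.

apply_moves(rows=[{"x":-0.1,"y":1.2,"z":0,"roll":2.5},{"x":-0.2,"y":2.2,"z":0,"roll":5},{"x":-0.3,"y":3.3,"z":0,"roll":7.5},{"x":-0.5,"y":4.4,"z":0,"roll":10},{"x":-0.7,"y":5.5,"z":0,"roll":12.5},{"x":-1.0,"y":6.6,"z":0,"roll":15},{"x":-1.3,"y":7.7,"z":0,"roll":17.5},{"x":-1.7,"y":8.7,"z":0,"roll":20}])

```text
t: 7.6
ee_pos: [0.5375, 0.0799, 0.2104]
orientation: [0.991, -0.132, 0.0, -0.0]
force: [0.3, 0.4, 0.3]
grip_width: 0.0001
```

```bash
python3 - <<'E'
from h import *
for n in('scene',): grab(n,n+'6')
a=cv2.imread('pics/scene6.png')[130:210,250:346]; cv2.imwrite('pics/scene6c.png',cv2.resize(a,None,fx=7,fy=7,interpolation=cv2.INTER_CUBIC))
rows([pol(.026,-15+i*5.0,.211,-15+i*5) for i in range(4)])
E
```

```text
[0.1, -0.4, -0.7] -0.3
[0.0, -2.7, -0.7] -5.3
[-0.3, -4.9, -0.7] -10.3
[-0.8, -7.1, -0.7] -15.3
now [0.53740056 0.07971063 0.21033973] -15.265920021509688 [ 1.00468581  0.03584422 -0.10008865] 2.205384986668321e-05
```

View pics/scene6c.png

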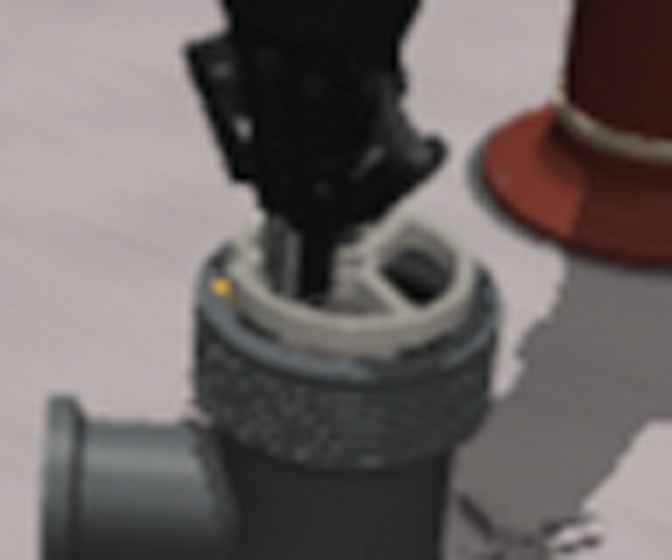

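apply_moves(rows=[{"x":0,"y":-2.7,"z":0,"roll":-5},{"x":-0.3,"y":-4.5,"z":0,"roll":-10},{"x":-0.3,"y":-4.5,"z":-10,"roll":-10},{"x":-0.3,"y":-4.5,"z":-30,"roll":-10},{"x":0,"y":20,"z":-60,"roll":-10},{"x":0,"y":70,"z":-70,"roll":-10},{"x":0,"y":130,"z":-70,"roll":-10},{"x":0,"y":190,"z":-70,"roll":-10}])

```text
t: 8.65
ee_pos: [0.4877, -0.1055, 0.2814]
orientation: [0.999, -0.045, 0.001, 0.0]
force: [1.1, -0.2, 0.6]
grip_width: -0.0
```

```bash
python3 - <<'E'
from h import *
for n in('scene','top'): grab(n,n+'7')
a=cv2.imread('pics/scene7.png')[130:210,250:346]; cv2.imwrite('pics/scene7c.png',cv2.resize(a,None,fx=7,fy=7,interpolation=cv2.INTER_CUBIC))
a=cv2.imread('pics/top7.png')[180:255,190:290]; cv2.imwrite('pics/top7c.png',cv2.resize(a,None,fx=8,fy=8,interpolation=cv2.INTER_CUBIC))
E
```

```text
(no output)
```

View pics/scene7c.png

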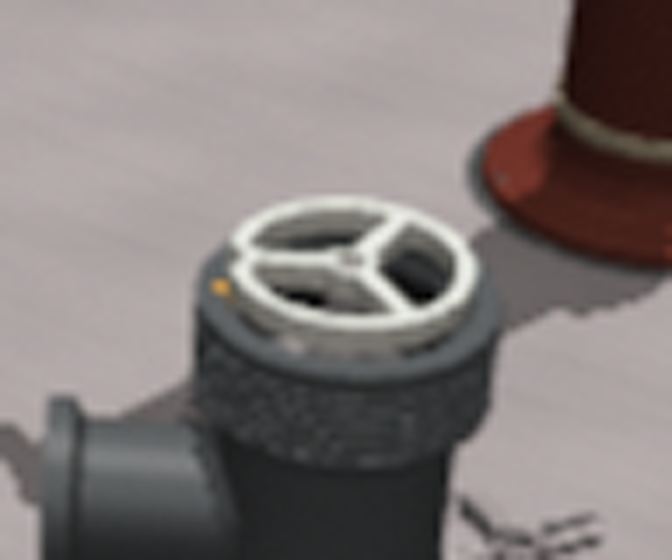

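View pics/top7c.png

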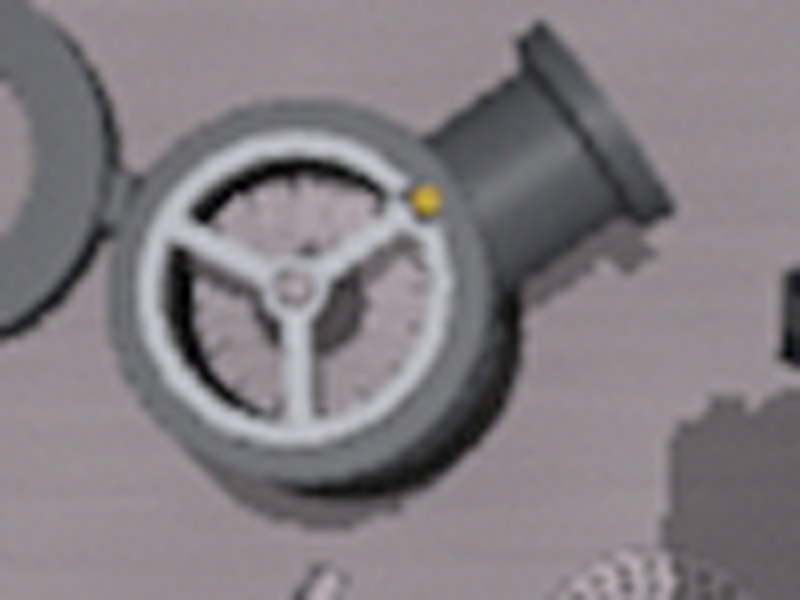

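The notch is almost over the pin, with a dark gap on the pin's upper-left side at (407,190) in the top crop. I'll measure the remaining angle.

```bash
cat >> h.py <<'E'
def analyse(tag,z=.2195,c0=None):
    d=pickle.load(open(tag+'.pkl','rb')); im=d['frame']; g=im.mean(2).astype(np.float32)
    K=np.array(d['intrinsics'])
    # plane raster 0.25mm
    N=520; s=.00025; x0=C-N*s/2
    from scipy.ndimage import map_coordinates
    def sample(X,Y,z):
        P=np.stack([X,Y,np.full_like(X,z)],-1)@np.array(d['R']).T+np.array(d['t']); p=P@K.T; p=p[...,:2]/p[...,2:]
        return map_coordinates(g,[p[...,1],p[...,0]],order=1)
    from scipy.optimize import minimize
    th=np.radians(np.arange(0,360,.5)); 
    # centre: outer ring annulus bright 43.5-49 vs surroundings
    def sc(c):
        r1=np.arange(.044,.049,.001)[:,None]; r2=np.array([.0515,.053,.0545])[:,None]
        return -(sample(c[0]+r1*np.cos(th),c[1]+r1*np.sin(th),z).mean()-sample(c[0]+r2*np.cos(th),c[1]+r2*np.sin(th),z).mean())
    c=minimize(sc,C if c0 is None else c0,method='Nelder-Mead',options=dict(xatol=1e-5,initial_simplex=np.array([C,C+[.003,0],C+[0,.003]]))).x
    r=np.arange(.016,.039,.001)[:,None]
    prof=sample(c[0]+r*np.cos(th),c[1]+r*np.sin(th),z)
    def spk(a):
        tot=0
        for k in range(3):
            b=np.radians(a+120*k); rr=np.arange(.015,.040,.001)[:,None]; w=np.arange(-.0035,.0036,.001)[None]
            o=np.array([-.0065,-.006,.006,.0065])[None]
            f=lambda w:sample(c[0]+rr*np.cos(b)-w*np.sin(b),c[1]+rr*np.sin(b)+w*np.cos(b),z)
            tot+=f(w).mean()-f(o).mean()
        return tot
    A=np.arange(-90,30,.25); S=[spk(a) for a in A]; a=A[int(np.argmax(S))]
    hsv=im.astype(int); m=(hsv[...,2]-hsv[...,0]>60)&(hsv[...,1]-hsv[...,0]>30)
    v,u=np.nonzero(m); k=[(world(d,uu,vv,.2055)) for uu,vv in zip(u,v)]
    k=[(q,im[vv,uu,2]-0.) for q,uu,vv in zip(k,u,v) if np.hypot(*(q[:2]-c))<.06]
    q=np.average([x[0] for x in k],0,[x[1] for x in k]) if k else None
    print(tag,'centre',c,'spoke angle',a,(a+120),'pin',q,len(k), None if q is None else np.degrees(np.arctan2(q[1]-c[1],q[0]-c[0])), None if q is None else np.hypot(*(q[:2]-c)))
    return c,a,q
E
python3 - <<'E'
from h import *
for t in('top0','scene0','top7','scene7'): analyse(t)
E
```

```text
top0 centre [0.51320546 0.08605122] spoke angle 24.75 144.75 pin [0.5424125 0.042687  0.2055   ] 4 -56.03860319024688 0.052282945919840486
scene0 centre [0.51162101 0.09073727] spoke angle 24.0 144.0 pin [0.54036203 0.04914819 0.2055    ] 4 -55.35275158532159 0.050553909418821194
top7 centre [0.51256938 0.08589235] spoke angle -57.5 62.5 pin [0.54101445 0.04459577 0.2055    ] 10 -55.44094429073116 0.05014508812020544
scene7 centre [0.5108982  0.09087458] spoke angle -57.0 63.0 pin [0.54036226 0.04915477 0.2055    ] 4 -54.768861091077504 0.05107517606261438
```

```bash
python3 - <<'E'
from h import *
def draw(tag,x0,y0,w,h,f,c,angs):
    d=pickle.load(open(tag+'.pkl','rb')); im=cv2.resize(d['frame'][y0:y0+h,x0:x0+w],None,fx=f,fy=f,interpolation=cv2.INTER_CUBIC)
    outs=[im.copy()]
    for a in angs:
        o=im.copy(); b=np.radians(a)
        L=[(.0495,.007),(.0435,.007),(.0435,-.007),(.0495,-.007)]
        L2=[(.041,.004),(.012,.004),(.012,-.004),(.041,-.004)]
        for LL,z in((L,.2195),(L2,.2195)):
            P=[((proj(d,(c[0]+x*np.cos(b)-y*np.sin(b),c[1]+x*np.sin(b)+y*np.cos(b),z))-[x0,y0]+.5)*f-.5) for x,y in LL]
            cv2.polylines(o,[np.int32(np.round(P))],False,(0,0,255),1)
        pp=np.radians(-55.5)
        t=np.linspace(0,6.28,40)
        P=[((proj(d,(c[0]+.05*np.cos(pp)+.005*np.cos(q),c[1]+.05*np.sin(pp)+.005*np.sin(q),.205))-[x0,y0]+.5)*f-.5) for q in t]
        cv2.polylines(o,[np.int32(np.round(P))],True,(0,255,0),1)
        outs.append(o)
    cv2.imwrite(f'pics/{tag}_n.png',np.hstack(outs))
draw('top7',220,192,33,36,12,np.array([.5128,.0859]),[-56])
draw('scene7',276,155,33,24,12,np.array([.5110,.0908]),[-56])
E
```

```text
(no output)
```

View pics/top7_n.png

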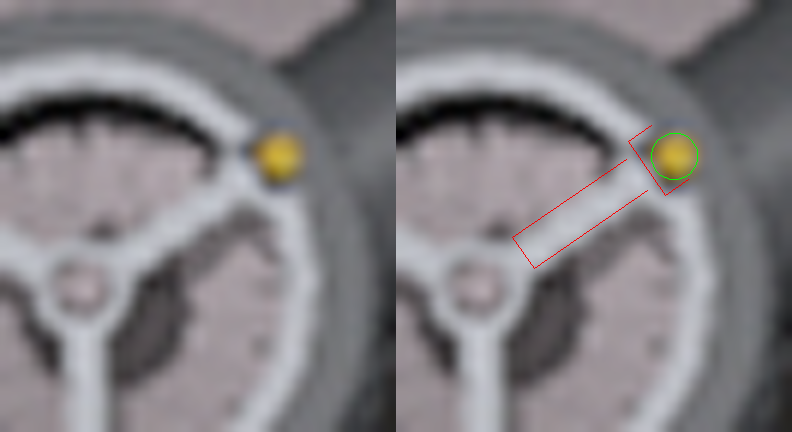

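View pics/scene7_n.png

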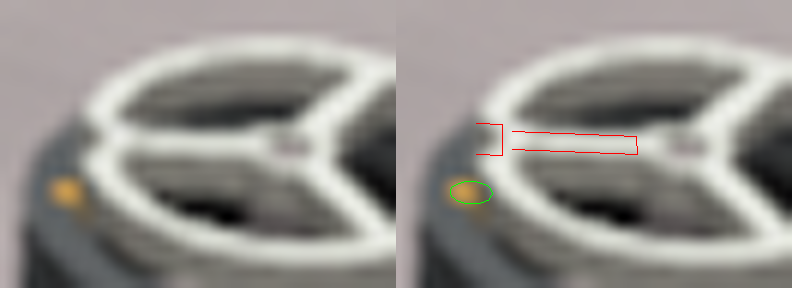

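The measured spoke angle is -56.5° ± 1 and the pin's is about -55.2°. That is within the ±2.3° notch clearance and matches the overlay. I'll press gently at the hub, watching the force.

```bash
python3 - <<'E'
from h import *
rows([(.513,.0862,.27,-5),(.513,.0862,.235,-5)])
E
```

```text
[6.6, -201.0, 10.1] -1.0
[6.6, -201.2, 45.1] -1.0
now [ 0.4854214  -0.11292447  0.28131225] -6.015987097020623 [-0.57489713  0.41454708  0.16238511] -9.318035512711119e-05
```

apply_moves(rows=[{"x":1,"y":-40,"z":0,"roll":0},{"x":2,"y":-85,"z":2,"roll":0},{"x":4,"y":-130,"z":5,"roll":0},{"x":5,"y":-170,"z":8,"roll":0},{"x":6.6,"y":-190,"z":10,"roll":0},{"x":6.6,"y":-201,"z":20,"roll":0},{"x":6.6,"y":-201,"z":35,"roll":0},{"x":6.6,"y":-201,"z":45,"roll":0}])

```text
t: 9.75
ee_pos: [0.5119, 0.0953, 0.2344]
orientation: [0.999, -0.045, -0.001, 0.001]
force: [0.5, 0.2, 0.3]
grip_width: 0.0002
```

apply_moves(rows=[{"x":0,"y":0,"z":0,"roll":0},{"x":0,"y":0,"z":0,"roll":0},{"x":0,"y":0,"z":0,"roll":0},{"x":0,"y":0,"z":0,"roll":0},{"x":0,"y":0,"z":0,"roll":0},{"x":0,"y":0,"z":0,"roll":0},{"x":0,"y":0,"z":0,"roll":0},{"x":0,"y":0,"z":0,"roll":0}])

```text
t: 10.75
ee_pos: [0.5124, 0.0961, 0.2353]
orientation: [0.999, -0.044, -0.0, -0.0]
force: [1.1, -0.2, -0.9]
grip_width: 0.0004
```

```bash
python3 - <<'E'
from h import *
rows([(.513,.0862,.235,-5),(.513,.0862,.22,-5)])
E
```

```text
[1.5, 9.8, 0.3] -0.0
[1.5, 9.8, 15.3] -0.0
now [0.51238897 0.09613758 0.23532283] -5.04406720352628 [ 1.12093733 -0.23177321 -0.94121396] 0.0003518738019181955
```

apply_moves(rows=[{"x":1,"y":5,"z":0,"roll":0},{"x":1.5,"y":9.8,"z":0,"roll":0},{"x":1.5,"y":9.8,"z":4,"roll":0},{"x":1.5,"y":9.8,"z":8,"roll":0},{"x":1.5,"y":9.8,"z":11,"roll":0},{"x":1.5,"y":9.8,"z":13,"roll":0},{"x":1.5,"y":9.8,"z":14,"roll":0},{"x":1.5,"y":9.8,"z":14,"roll":0}])

```text
t: 11.75
ee_pos: [0.513, 0.0863, 0.2213]
orientation: [0.999, -0.044, -0.0, -0.0]
force: [-0.2, -0.6, -0.9]
grip_width: 0.0002
```

apply_moves(rows=[{"x":0,"y":0,"z":0.5,"roll":0},{"x":0,"y":0,"z":1,"roll":0},{"x":0,"y":0,"z":1.5,"roll":0},{"x":0,"y":0,"z":2,"roll":0},{"x":0,"y":0,"z":2.5,"roll":0},{"x":0,"y":0,"z":3,"roll":0},{"x":0,"y":0,"z":3,"roll":0},{"x":0,"y":0,"z":3,"roll":0}])

```text
t: 12.75
ee_pos: [0.5131, 0.0862, 0.2195]
orientation: [0.999, -0.044, 0.0, -0.0]
force: [-2.7, -0.6, 8.1]
grip_width: 0.0002
```

apply_moves(rows=[{"x":0,"y":0,"z":0.5,"roll":0},{"x":0,"y":0,"z":1,"roll":0},{"x":0,"y":0,"z":1.5,"roll":0},{"x":0,"y":0,"z":2,"roll":0},{"x":0,"y":0,"z":2,"roll":0},{"x":0,"y":0,"z":2,"roll":0},{"x":0,"y":0,"z":2,"roll":0},{"x":0,"y":0,"z":2,"roll":0}])

```text
t: 13.75
ee_pos: [0.5131, 0.0862, 0.2177]
orientation: [0.999, -0.044, 0.001, -0.0]
force: [-2.2, -0.9, 8.8]
grip_width: -0.0003
```

apply_moves(rows=[{"x":0,"y":0,"z":0.5,"roll":0},{"x":0,"y":0,"z":1,"roll":0},{"x":0,"y":0,"z":1.5,"roll":0},{"x":0,"y":0,"z":2,"roll":0},{"x":0,"y":0,"z":2.5,"roll":0},{"x":0,"y":0,"z":2.5,"roll":0},{"x":0,"y":0,"z":2.5,"roll":0},{"x":0,"y":0,"z":2.5,"roll":0}])

```text
t: 14.75
ee_pos: [0.5134, 0.0862, 0.2155]
orientation: [0.999, -0.044, 0.001, -0.0]
force: [-2.3, -0.3, 9.7]
grip_width: -0.0
```

apply_moves(rows=[{"x":0,"y":0,"z":0.5,"roll":0},{"x":0,"y":0,"z":1,"roll":0},{"x":0,"y":0,"z":1.5,"roll":0},{"x":0,"y":0,"z":2,"roll":0},{"x":0,"y":0,"z":2.5,"roll":0},{"x":0,"y":0,"z":3,"roll":0},{"x":0,"y":0,"z":3,"roll":0},{"x":0,"y":0,"z":3,"roll":0}])

```text
t: 15.75
ee_pos: [0.5136, 0.0862, 0.2127]
orientation: [0.999, -0.044, 0.001, -0.0]
force: [-2.6, -1.0, 10.3]
grip_width: 0.0002
```

apply_moves(rows=[{"x":0,"y":0,"z":0.5,"roll":0},{"x":0,"y":0,"z":1,"roll":0},{"x":0,"y":0,"z":1.5,"roll":0},{"x":0,"y":0,"z":2,"roll":0},{"x":0,"y":0,"z":2.5,"roll":0},{"x":0,"y":0,"z":2.5,"roll":0},{"x":0,"y":0,"z":2.5,"roll":0},{"x":0,"y":0,"z":2.5,"roll":0}])

```text
t: 16.75
ee_pos: [0.5135, 0.0862, 0.2103]
orientation: [0.999, -0.044, 0.001, -0.0]
force: [-3.0, -0.1, 10.4]
grip_width: -0.0001
```

Seated height should be 0.209. I'll press on until the force rises.

apply_moves(rows=[{"x":0,"y":0,"z":0.5,"roll":0},{"x":0,"y":0,"z":1,"roll":0},{"x":0,"y":0,"z":1.3,"roll":0},{"x":0,"y":0,"z":1.6,"roll":0},{"x":0,"y":0,"z":2,"roll":0},{"x":0,"y":0,"z":2,"roll":0},{"x":0,"y":0,"z":2,"roll":0},{"x":0,"y":0,"z":2,"roll":0}])

```text
t: 17.75
ee_pos: [0.5133, 0.0863, 0.2092]
orientation: [0.999, -0.044, 0.001, -0.0]
force: [-5.3, -0.6, 16.6]
grip_width: 0.0002
```

The tool stopped at 0.2092 with the force rising, so the plate is seated. I'll retreat straight up and look.

apply_moves(rows=[{"x":0,"y":0,"z":-3,"roll":0},{"x":0,"y":0,"z":-10,"roll":0},{"x":0,"y":0,"z":-30,"roll":0},{"x":0,"y":0,"z":-60,"roll":0},{"x":0,"y":50,"z":-80,"roll":0},{"x":0,"y":100,"z":-80,"roll":0},{"x":0,"y":150,"z":-80,"roll":0},{"x":0,"y":200,"z":-80,"roll":0}])

```text
t: 18.75
ee_pos: [0.4952, -0.1145, 0.2864]
orientation: [0.999, -0.044, 0.0, -0.0]
force: [0.7, -0.5, -0.2]
grip_width: 0.0001
```

```bash
python3 - <<'E'
from h import *
for n in('scene','top'): grab(n,n+'8')
a=cv2.imread('pics/scene8.png')[130:210,250:346]; cv2.imwrite('pics/scene8c.png',cv2.resize(a,None,fx=7,fy=7,interpolation=cv2.INTER_CUBIC))
a=cv2.imread('pics/top8.png')[180:255,190:290]; cv2.imwrite('pics/top8c.png',cv2.resize(a,None,fx=8,fy=8,interpolation=cv2.INTER_CUBIC))
analyse('top8',.209);analyse('scene8',.209)
d=pickle.load(open('top8.pkl','rb'))
P=np.array([world(d,u,v) for v in range(180,250) for u in range(190,260)])
r=np.hypot(P[:,0]-.513,P[:,1]-.086); m=(r<.048)&(P[:,2]>.19); q=P[m]
A=np.c_[q[:,:2]-[.513,.086],np.ones(len(q))]
for _ in range(6):
    s=np.linalg.lstsq(A,q[:,2],rcond=None)[0]; e=abs(q[:,2]-A@s); k=e<max(2*np.median(e),.001); A=A[k];q=q[k]
print('plane',s,len(q))
E
```

```text
top8 centre [0.51253642 0.08568464] spoke angle -57.25 62.75 pin [0.54089345 0.04421476 0.2055    ] 9 -55.63575142446243 0.050238154996663
scene8 centre [0.51118869 0.09074146] spoke angle -57.25 62.75 pin [0.54024043 0.0492977  0.2055    ] 4 -54.969858651292256 0.050612142516694096
plane [-0.01118378 -0.01008101  0.20912797] 190
```

View pics/scene8c.png

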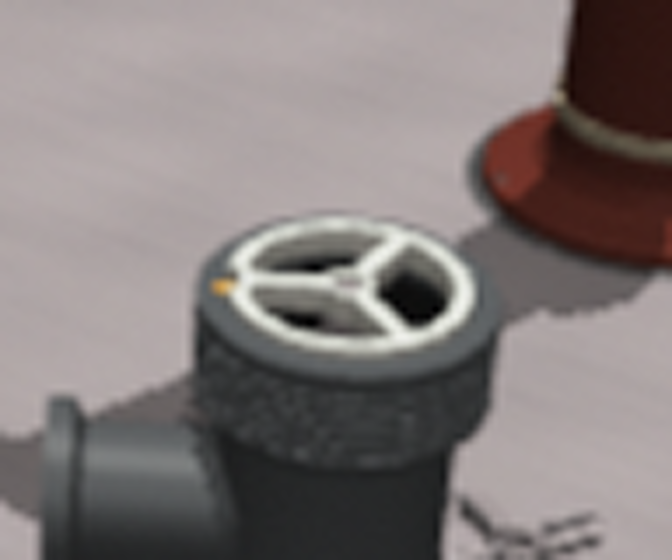

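View pics/top8c.png

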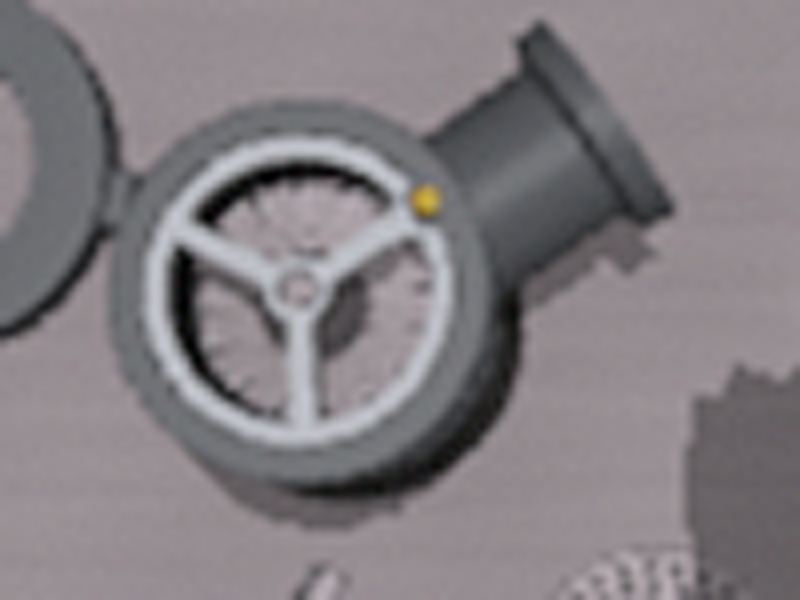

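```bash
python3 - <<'E'
from h import *
for t,z0 in(('top7',.2195),('top8',.209),('scene7',.2195),('scene8',.209)):
    d=pickle.load(open(t+'.pkl','rb')); c=C if t[0]=='t' else np.array([.511,.0908])
    P=np.array([world(d,u,v) for v in range(140,250) for u in range(190,330)])
    m=(np.hypot(*(P[:,:2]-c).T)<.049)&(abs(P[:,2]-z0)<.004); q=P[m]
    A=np.c_[q[:,:2]-c,np.ones(len(q))]
    for _ in range(6):
        s=np.linalg.lstsq(A,q[:,2],rcond=None)[0]; e=abs(q[:,2]-A@s); k=e<max(2.5*np.median(e),.0008); A=A[k];q=q[k]
    print(t,s,len(q))
E
```

```text
top7 [0.00157608 0.00050202 0.21981652] 339
top8 [-0.00482882 -0.00821618  0.20952833] 392
scene7 [-0.00297302  0.00119318  0.21972045] 208
scene8 [-0.00232396  0.00082416  0.20944367] 204
```

The plate is down 10.3 mm in both cameras (10.5 expected) and level within 0.01 rad. The pin is in the notch and the arm is clear, so I'll hand in.

```bash
python3 - <<'E'
from h import *
s=manip.get_state(); print(s['t'],s['ee_pos'],s['force']); print(manip.sign_off())
E
```

```text
18.85 [ 0.49393717 -0.12079004  0.28624414] [-0.79614058 -0.10133787  0.90845927]
the job is handed in; nothing more can be done
None
```

The plate is turned and pressed home: in the last pictures it lies on its seat with the pin in the notch. I handed the job in at 18.85 s; no verdict was reported.

**What I did:** With the shut fingertips in a kidney slot, I pushed one spoke about 81° clockwise until the notch stood over the pin. I then pressed on the hub in small steps. The force stayed at about 8–10 N while the worm slid, then rose to about 17 N at a tool height of 0.2092 m, where the plate met its seat. After that I lifted straight up and moved clear.

**Last checks:**
- **Height:** the plate's top face sits at 0.2095 m, about 0.5 mm above nominal. It dropped 10.3 mm in both cameras, against 10.5 mm expected.
- **Tilt:** about 0.01 rad in the top camera and 0.002 in the scene camera. A first, rougher fit on the top camera gave 0.015. All are under the 0.03 limit.
- **Alignment:** I measured the spoke at -57.25° and the pin at about -55.3°. That is roughly 1.6 mm at the notch, within the 5 mm limit.
- **Disagreement:** the two cameras put the plate's centre about 5 mm apart, and I worked in the top camera's frame. I took this for calibration error, since the fingertip appeared shifted the same way in the scene camera.
- **Other parts:** the arm never went near the other parts and utensils, but I did not measure them again at the end.

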